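# Extend the roasting fork and hold it ready

### The job

The telescopic roasting fork lies shut in the steel rack on the counter. Press the button on its handle, pull the handle back so that the fork draws out past its first stop to the second stop (fully extended), then lift it up out of the rack and finish while still holding it there in the gripper: extended, level and still, well clear of the rack. Handle it gently (its housing is thin: press and grip it with no more than about 20 N), and leave the pot, the jar and the basin where they are.

Things in the scene. Friction and masses are not known exactly. Their poses are not given: they have to be found in the camera images.
- fork: telescopic roasting fork, about 0.26 kg, 345 mm long shut, lying level in the rack. Origin: on the rod's axis at the middle of the button, 75 mm above the counter at the start: pinch here (balance point 25 to 35 mm behind when shut, 8 to 22 mm extended). +y along the fork to the tines, z up. Here is a dark steel housing 26 mm wide (x), 24 mm high, 60 mm long (y from -30 to +30), with flat sides
- handle_end (a point): rear end of the fork's handle, 160 mm behind (-y) the fork's origin; between here and the housing the handle is a straight wooden grip, 24 mm wide and high
- button_face (a point): middle of the outer face of the button: a flat steel pad 30 mm long (y), 15 mm high, on the housing's +x side, standing out 6 mm from it. Pinching the housing across x from above, one finger on the button and the other on the plain side opposite, presses it in
- button (a joint): travel of the button: 0 out, 0.005 fully pressed (then 1 mm proud of the housing, so housing and button together measure 27 mm). Spring: 3 N to start, 7 N fully in. The rod is locked unless it is pressed by at least 4 mm; it pops out by itself when let go
- rod (a joint): extension of the rod out of the housing: 0 shut, 0.045 first stop, 0.090 second stop, which is also the solid end of the travel. With the button kept pressed the rod slides (pull of 3 to 7 N) straight past the first stop; if the button is let go on the way, the rod locks at the next stop it reaches until the button is pressed again
- shoulder (a point): middle of the cross bar (36 mm wide in x, 6 mm thick) at the front of the rod, 89 mm in front of the fork's origin when shut, 179 mm extended; two tines run 95 mm on from it to +y. The bar sits beyond the rack's slotted plate, which holds it back (after up to 8 mm of play) when the handle is pulled to -y
- rack: steel fork rack, fixed to the counter. Origin: on the counter under the fork's axis; y along the fork (+y to the tines), z up. A base bar 60 mm wide, 8 mm high (y from -133 to 157) carries the slotted plate and the clip. The fork starts with its origin near y = +45 mm and lifts straight up and out; it is not fastened
- slot (a point): bottom of the slot in the rack's upright plate, 71 mm above the counter, at rack y = +125 mm. The plate is 4 mm thick, 60 mm wide and 91 mm high; the slot, open at the top, is 14 mm wide and the fork's 8 mm round rod lies in it
- clip (a point): middle of the floor of the rack's open-topped clip, 63 mm above the counter, at rack y = -100 mm. The clip is 12 mm long, 40 mm wide, 88 mm high, with 34 mm between its lips; the wooden grip lies in it and slides freely along it
- pot: black aluminium pot, 160 mm wide over the rim, 84 mm high, standing loose beyond the rack; origin at the middle of its underside
- jar: lidded glass jar, 76 mm wide, 115 mm high, standing loose beyond the rack; origin at the middle of its underside
- basin: blue plastic basin, 296 mm wide over the rim, 90 mm high, standing loose to the right; origin at the middle of its underside
- stove: clay stove, fixed, 300 mm by 290 mm, 190 mm high, to the left; origin at the middle of its underside

How it is judged:
On the way, in this order (a step that is already met when the one before it is completed fails the run):
1. the button is pressed in (value of joint button above 0.004 m), for 0.1 s.
2. the rod is drawn out to its second stop (value of joint rod above 0.086 m), for 0.2 s.
At the end, for the whole second after the job is handed in: the rod stands at its second stop (extended at least 85 of 90 mm); the fork is held by the fingers (over 2 N), touching the rack no more, with both its housing and its cross bar at least 125 mm above the counter (50 mm above where they lay), level to within 14 degrees and still (under 30 mm/s) (value of joint rod above 0.085 m and height (world z) of each of fork, shoulder above 0.125 m and angle between fork's own y axis and vertical between 1.32 and 1.82 rad and contact force between the fingers and fork above 2 N and contact force between fork and rack below 0.1 N and linear speed of fork below 0.03 m/s); the arm keeps its last pose, push and grip.
It fails at once if the fork is gripped or shoved too hard (over 60 N summed over both fingers, about 30 N a finger) (contact force between the fingers and fork above 60 N).
It fails at once if the pot is shifted (distance of pot from where it was at the start of the episode above 0.03 m).
It fails at once if the jar is shifted (distance of jar from where it was at the start of the episode above 0.03 m).
It fails at once if the basin is shifted (distance of basin from where it was at the start of the episode above 0.03 m).
It also fails if it takes over 38 s, if anything falls off the work surface, if the arm or the gripper's body presses on something with over 40 N, if the wrist force passes 120 N, or if a joint passes its speed limit or range.

### The arm

A 6-joint arm with a two-finger parallel gripper is mounted at the origin on the work surface. World frame = base frame: x ahead of the robot, y to its left, z up, the work surface at z = 0. Lengths are in m, angles in rad, forces in N, time in s.
With the tool pointing down it reaches from about 0.4 to 0.825 m from the base axis. Payload 7 kg.
Tool frame: the origin (TCP) lies midway between the tips of the shut fingers; the grasp point (between the pads) lies arm.hold_point_z behind it (arm.hold_point_z is the distance from the TCP to the grasp point, in m); z points along the fingers, y is the line along which they close (so a half turn about z gives the same grasp; the last joint's range is limited). The gripper opens to 88 mm and grips with 3 to 60 N. Pads are 19 mm wide; open, the fingers measure 130 mm over their backs; the gripper's body (78 mm by 193 mm) begins 47 mm behind the grasp point.
Start: joints at [-0.89, 0.359, 0.012, 0, -1.224, -0.288], TCP at [0.258, -0.624, 0.227] pointing down, gripper open.
Joint ranges: [-3.07, 3.07], [-1.43, 2.12], [-1.02, 1.25], [-3.03, 1.67], [-3.05, -0], [-3.03, 3.03]. Speed limits (rad/s): [2.39, 2.39, 3.01, 3.14, 3.14, 3.14].

### API

Orientations are given as [roll, pitch, yaw] about the fixed x, y, z axes, in that order (R = Rz(yaw) Ry(pitch) Rx(roll)).
In Python, from station import arm gives the robot as it stands.
- The arm moves only by the shell command python3 -m crank 'ROWS' [OPENING] [FORCE]. ROWS is JSON, a list that holds one entry, the list of rows, each a list of 4 numbers: the shift along the tool's x, y, z in units of 25 mm (1.0 is 25 mm), then the turn about the tool's z in units of 5 degrees (1.0 is 5 degrees). A call has 1 to 12 rows; each row is the pose to reach, as a shift and turn from the pose commanded when the call began, along the tool's axes at that moment; what a row does not reach only later rows make up. A row lasts 1/8 s, in which the tool goes at most 62.5 mm and 10.7 degrees, less where a joint would pass 70% of its speed; a pose out of reach is approached as far as the arm can. A call with a gripper value outside its range is refused whole. OPENING is the closure, from 0 (fully open) to 1 (shut), set as the call begins (- or left out, the last holds). The fingers move at their own pace and stop on an object; FORCE is the grip in N (left out, the last holds). Time passes only in rows, so rows that repeat a pose let the fingers close. It gives the time, the measured TCP pose, the force, the opening and the grip force at its end, in the units of the state.
- arm.get_state(): the state, without advancing time (a new reading comes with each control period).
- arm.grab_frame(name): name is "side" or "top"; returns (picture, depth): 480x640x3 uint8, red, green, blue; 480x640 float32, m along the optical axis (not along the pixel's ray), 0 where there is no reading.
- arm.get_calibration(name): a dict with "mtx" (3x3 intrinsics, pixels), "k1" (the pictures are not rectified: a ray, as slopes to the right and down, at radius r is drawn at 1 + k1 r^2 times it, then the intrinsics apply), "R" (3x3) and "t" (3): a world point X has camera coordinates R X + t. Camera axes: x right, y down, z forward; pixel columns grow to the right and rows downward; lengths in m; the calibration is good to about 2 mm. A picture is of the moment at which its call begins. get_calibration takes no time and is no camera call.
- arm.job_done(): hands the job in; it is judged then, once.
Trained networks look in the newest picture that a camera, given by its name, has taken for a name from the list of things; names that differ only in an ending like _2 or _b are one class to them, and where a whole thing is asked for, a point or a joint stands for the part that bears it (a point fixed in the world has none). Each returns a list of dicts, best first, with "score" (0 to 1); they miss things now and then, are a little off and sometimes report something else, mostly with a low value. They report only what shows in the picture. A call takes as long as a camera call.
- arm.recognise(thing, camera): "extent" ([left, top, width, height] in pixels, round what is visible of it).
- arm.trace(thing, camera): "mask" (480x640 bool, what is visible of it) and "extent" ([left, top, width, height] in pixels, round what is visible of it).
The state is a dict: "t": time; "q": joint angles; "qd": joint speeds; "joint_efforts": joint torques, N m; "eef_pos": TCP position; "ee_rot": TCP orientation; "force": force on the tool from outside, world axes, zero at the start; "moment": the same for the moment, N m; "width": finger opening in m; "gripper_force": force on a finger pad.
Only numpy, scipy, OpenCV 4.12 (cv2) and the standard library are available. Lean on these libraries where they do the work, as an engineer would, in place of code of your own. Each camera call takes 0.05 s, during which the arm holds its last target. There are 200 camera calls.

## Working session

There is one attempt and no reset: what is moved stays moved. The work goes in short steps, Python scripts to look and compute and a shell command to move; the robot and the scene stay as the last step left them, time stands still between calls to the robot, and variables do not carry over. Pictures are saved under pics/ and viewed, at most 10 in all, crops included, and the job is handed in when it is done.

```bash
mkdir -p pics; cat > h.py <<'E'
import numpy as np, cv2
from station import arm
def pts(name, mask, depth):
    c=arm.get_calibration(name); K=np.array(c["mtx"]);R=np.array(c["R"]);t=np.array(c["t"])
    v,u=np.nonzero(mask&(depth>0)); d=depth[v,u]
    p=cv2.undistortPoints(np.c_[u,v].astype(float)[:,None],K,np.array([c["k1"],0,0,0]))[:,0]
    X=np.c_[p*d[:,None],d[:,None]]
    return (X-t)@R,np.c_[u,v]
E
python3 - <<'E'
from h import *
s=arm.get_state();print({k:np.round(v,3) for k,v in s.items()},arm.hold_point_z)
for n in("top","side"):
    im,d=arm.grab_frame(n);cv2.imwrite(f"pics/{n}0.png",im[:,:,::-1])
    c=arm.get_calibration(n);print(n,-np.array(c["R"]).T@c["t"],c["k1"])
    for th in("fork","rack","button","shoulder","handle_end","pot","jar","basin"):
        for r in arm.trace(th,n)[:2]:
            X,_=pts(n,r["mask"],d)
            print(th,round(r["score"],2),r["extent"],len(X),np.round(np.percentile(X,[2,50,98],axis=0),3).tolist() if len(X) else"")
E
```

```text
{'t': np.float64(0.0), 'q': array([-0.89 ,  0.359,  0.011, -0.   , -1.224, -0.288]), 'qd': array([ 0.   , -0.   , -0.   ,  0.   , -0.001, -0.001]), 'joint_efforts': array([-1.0000e-03, -5.8271e+01,  2.9305e+01,  6.9970e+00,  7.0000e-03,
       -0.0000e+00]), 'eef_pos': array([ 0.258, -0.623,  0.226]), 'ee_rot': array([ 3.14 , -0.   , -2.749]), 'force': array([-0.634, -0.073, -0.165]), 'moment': array([0.016, 0.027, 0.026]), 'gripper_force': np.float64(0.0), 'width': np.float64(0.088)} 0.0188
top [0.42087869 0.03970556 1.6125124 ] -0.0036505356889900207
fork 0.91 [235.3, 268.1, 124.9, 22.3] 837 [[0.51, -0.083, 0.011], [0.539, 0.039, 0.086], [0.558, 0.243, 0.094]]
rack 0.67 [262.4, 267.4, 101.3, 25.8] 1182 [[0.504, -0.099, 0.001], [0.526, 0.043, 0.009], [0.571, 0.177, 0.092]]
shoulder 0.67 [267.3, 273.4, 19.2, 14.4] 73 [[0.515, 0.116, 0.04], [0.531, 0.151, 0.079], [0.542, 0.167, 0.085]]
handle_end 0.95 [248.3, 269.2, 114.1, 22.4] 869 [[0.513, -0.083, 0.007], [0.539, 0.044, 0.085], [0.558, 0.208, 0.094]]
pot 0.74 [238.5, 171.0, 70.1, 56.4] 2619 [[0.693, 0.07, -0.001], [0.776, 0.155, 0.0
[... 522 characters left out ...]
[0.559, 0.165, 0.092]]
rack 0.56 [311.1, 220.7, 55.2, 64.8] 1211 [[0.5, -0.1, 0.002], [0.528, 0.065, 0.011], [0.565, 0.183, 0.089]]
button 0.66 [300.3, 218.8, 59.2, 54.9] 475 [[0.521, -0.079, 0.001], [0.535, 0.036, 0.086], [0.61, 0.234, 0.092]]
shoulder 0.63 [298.5, 251.3, 34.1, 31.1] 125 [[0.507, 0.107, 0.074], [0.53, 0.183, 0.078], [0.545, 0.255, 0.082]]
handle_end 0.66 [300.5, 216.8, 58.2, 60.1] 525 [[0.509, -0.08, 0.034], [0.533, 0.059, 0.084], [0.555, 0.24, 0.092]]
pot 0.61 [241.2, 221.7, 45.3, 43.5] 1739 [[0.69, 0.075, 0.003], [0.771, 0.141, 0.052], [0.837, 0.235, 0.087]]
basin 0.61 [382.9, 159.8, 70.9, 48.5] 2517 [[0.386, -0.628, 0.004], [0.515, -0.553, 0.054], [0.635, -0.365, 0.093]]
```

```bash
python3 - <<'E'
from h import *
for n in("top","side"):
    im,d=arm.grab_frame(n)
    m=np.zeros((480,640),bool)
    for th in("fork","handle_end"):
        for r in arm.trace(th,n)[:1]: m|=r["mask"]
    X,uv=pts(n,m,d); k=(X[:,2]>.065)&(X[:,2]<.105); X=X[k]
    # handle+housing only
    H=X[X[:,1]<.11]
    for y in np.arange(-.1,.27,.02):
        b=X[abs(X[:,1]-y)<.01]
        if len(b)>2: print(n,round(y,2),len(b),np.round([b[:,0].min(),np.median(b[:,0]),b[:,0].max(),np.median(b[:,2]),b[:,2].max()],4))
    print(n,"y range",X[:,1].min(),X[:,1].max())
    u0,v0=(225,240) if n=="top" else (280,190)
    w=150 if n=="top" else 110; hh=75 if n=="top" else 110
    s=5
    cv2.imwrite(f"pics/{n}c.png",cv2.resize(im[v0:v0+hh,u0:u0+w,::-1],None,fx=s,fy=s,interpolation=cv2.INTER_CUBIC))
E
```

```text
top -0.1 7 [0.547  0.5483 0.549  0.0846 0.0924]
top -0.08 52 [0.5336 0.5459 0.5581 0.0868 0.0955]
top -0.06 62 [0.5328 0.5446 0.558  0.0874 0.0967]
top -0.04 63 [0.5323 0.5436 0.5555 0.0871 0.0952]
top -0.02 62 [0.5302 0.541  0.5553 0.0875 0.0954]
top 0.0 61 [0.5297 0.5409 0.5529 0.0873 0.0937]
top 0.02 63 [0.5275 0.5386 0.5502 0.0866 0.0936]
top 0.04 71 [0.5245 0.5382 0.5503 0.0878 0.0957]
top 0.06 76 [0.5229 0.5377 0.5533 0.0878 0.0938]
top 0.08 83 [0.5225 0.5365 0.5541 0.0868 0.0952]
top 0.1 57 [0.5204 0.5333 0.5449 0.0869 0.0946]
top 0.12 20 [0.5288 0.5317 0.5347 0.0781 0.084 ]
top 0.14 19 [0.5264 0.5317 0.5348 0.0793 0.0844]
top 0.16 47 [0.5123 0.5287 0.5464 0.0772 0.0929]
top 0.18 29 [0.5123 0.5157 0.5439 0.0771 0.0834]
top 0.2 26 [0.5098 0.5379 0.5437 0.0778 0.0829]
top 0.22 25 [0.5097 0.5132 0.5413 0.0789 0.0843]
top 0.24 28 [0.5071 0.523  0.5383 0.0788 0.0843]
top 0.26 10 [0.5078 0.5357 0.5388 0.0754 0.0791]
top y range -0.1002575516415119 0.2581456885499571
side -0.08 22 [0.5342 0.5401 0.5598 0.0875 0.0917]
side -0.06 33 [0.5306 0.5391 0.5547 0.0874 0.0919]
side -0.04 31 [0.5299 0.5381 0.554  0.088  0.0915]
side -0.02 31 [0.5273 0.5349 0.5517 0.0883 0.0916]
side 0.0 39 [0.5263 0.5337 0.552  0.087  0.093 ]
side 0.02 37 [0.527  0.534  0.5527 0.0882 0.0912]
side 0.04 35 [0.5243 0.5321 0.5479 0.0869 0.0915]
side 0.06 53 [0.5217 0.5308 0.7934 0.0864 0.0928]
side 0.08 173 [0.5195 0.7536 0.8108 0.0818 0.0913]
side 0.1 119 [0.5193 0.5474 0.8301 0.0823 0.0925]
side 0.12 66 [0.5288 0.8245 0.8389 0.0781 0.0894]
side 0.14 50 [0.5281 0.8311 0.8425 0.0778 0.0899]
side 0.16 74 [0.5106 0.6913 0.8431 0.0786 0.0868]
side 0.18 65 [0.5108 0.6985 0.835  0.0781 0.0892]
side 0.2 59 [0.508  0.7126 0.8258 0.0773 0.0877]
side 0.22 103 [0.7168 0.749  0.8036 0.0743 0.0881]
side 0.24 39 [0.5084 0.7411 0.7696 0.071  0.0883]
side 0.26 3 [0.7512 0.7558 0.7611 0.0728 0.0773]
side y range -0.08387854239099478 0.251668113512208
```

View pics/topc.png

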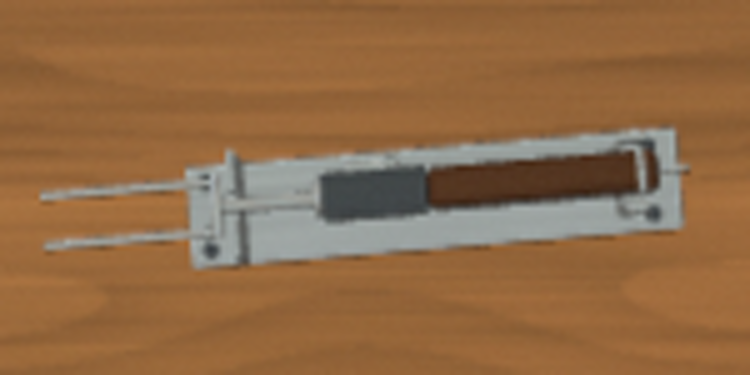

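View pics/sidec.png

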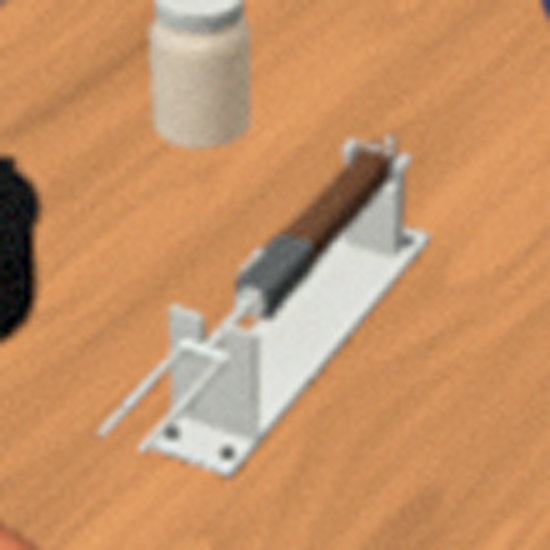

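```bash
python3 -m crank '[[[-1.5,1.5,0,-1.2],[-3.4,3.5,0,-2.4],[-5.2,5.4,0,-3.6],[-7,7.2,0,-4.8],[-8.7,8.9,0,-6],[-10.5,10.8,0,-7.2],[-12.2,12.5,0,-8.4],[-14,14.4,0,-9.6],[-15.7,16.1,0,-10.8],[-17.5,18,0,-12],[-19.2,19.7,0,-13.2],[-20.9,21.4,0,-14.35]]]' 0 18
python3 - <<'E'
from h import *
s=arm.get_state();print(s["eef_pos"],s["ee_rot"],s["t"],s["qd"],s["force"])
E
```

```text
t: 2.7
eef_pos: [0.534, 0.0661, 0.2271]
ee_rot: [-3.141, 0.0, -1.493]
force: [1.5, -0.3, 0.4]
width: 0.0877
gripper_force: 0.0
[0.5339707  0.06607688 0.22706707] [-3.14056576e+00  2.52527352e-04 -1.49265741e+00] 2.7 [ 0.68075519  0.39118802  0.44899087  0.00277544 -0.05818801  0.11706388] [ 1.46434708 -0.27056749  0.42799985]
```

```bash
python3 - <<'E'
from h import *
im=cv2.imread("pics/top0.png")
c=arm.get_calibration("top");K=np.array(c["mtx"]);R=np.array(c["R"]);t=np.array(c["t"]);C=-R.T@t
def ray(u,v,z):
    p=cv2.undistortPoints(np.array([[[u,v]]],float),K,np.array([c["k1"],0,0,0]))[0,0]
    w=R.T@np.r_[p,1]; return C+w*(z-C[2])/w[2]
for u,v,z in((289,279.2,.087),(310.4,277.3,.087),(356.6,273.5,.087),(268.6,281,.079)): print(u,ray(u,v,z).round(4))
s=arm.get_state();print(s["eef_pos"],s["ee_rot"])
E
python3 -m crank '[[[0,0,0,0],[0,0,0,0]]]'
```

```text
289 [0.5331 0.1028 0.087 ]
310.4 [0.5379 0.043  0.087 ]
356.6 [ 0.5474 -0.0865  0.087 ]
268.6 [0.5291 0.1603 0.079 ]
[0.5339707  0.06607688 0.22706707] [-3.14056576e+00  2.52527352e-04 -1.49265741e+00]
t: 2.95
eef_pos: [0.5332, 0.0641, 0.2263]
ee_rot: [3.141, -0.0, -1.496]
force: [-1.0, -0.7, -0.5]
width: 0.0875
gripper_force: 0.0
```

```bash
python3 -m crank '[[[-0.33,-0.12,0.6,0],[-0.33,-0.12,1.6,0],[-0.33,-0.12,2.6,0],[-0.33,-0.12,3.6,0],[-0.33,-0.12,4.6,0],[-0.33,-0.12,5.5,0],[-0.33,-0.12,6.2,0],[-0.33,-0.12,6.6,0],[-0.33,-0.12,6.8,0],[-0.33,-0.12,6.8,0],[-0.33,-0.12,6.8,0]]]'
python3 - <<'E'
from h import *
for n,u0,v0,w,hh in(("top",225,240,150,75),("side",260,170,130,110)):
    im,d=arm.grab_frame(n);cv2.imwrite(f"pics/{n}d.png",cv2.resize(im[v0:v0+hh,u0:u0+w,::-1],None,fx=5,fy=5,interpolation=cv2.INTER_CUBIC))
E
```

```text
t: 4.32
eef_pos: [0.5362, 0.0725, 0.0572]
ee_rot: [-3.141, 0.0, -1.497]
force: [0.7, -1.0, 0.2]
width: 0.0877
gripper_force: 0.0
```

View pics/sided.png

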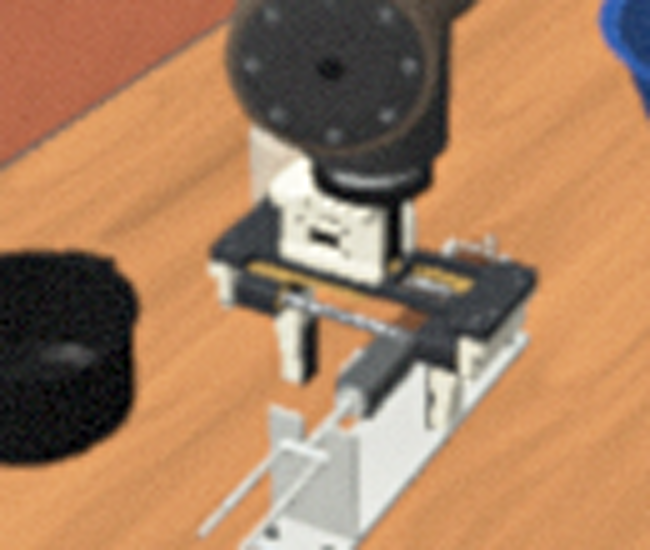

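The first top crop showed the housing at about columns 320–427, row 195 (full image u 289–310, v 279), the grip running right to column 657, and the cross bar at column 218. The first side crop agreed with this: rod in the slot, grip in the clip. In the new side crop the open fingers straddle the housing at about (300,350) and (440,400), with the housing between them at (380,370). Now I'll close.

```bash
python3 -m crank '[[[0,0,0,0],[0,0,0,0],[0,0,0,0],[0,0,0,0],[0,0,0,0],[0,0,0,0],[0,0,0,0],[0,0,0,0]]]' 1 13
```

```text
t: 5.42
eef_pos: [0.5357, 0.0723, 0.0566]
ee_rot: [3.141, -0.0, -1.497]
force: [-0.3, 0.3, 0.7]
width: 0.0269
gripper_force: 13.0
```

```bash
python3 -m crank '[[[0,0,0,0],[0.1,0,0,0],[0.3,0,0,0],[0.5,0,0,0],[0.75,0,0,0],[1,0,0,0],[1.25,0,0,0],[1.5,0,0,0],[1.75,0,0,0],[2,0,0,0],[2.2,0,0,0],[2.4,0,0,0]]]' 1 17
```

```text
t: 6.92
eef_pos: [0.5404, 0.0122, 0.0567]
ee_rot: [-3.141, 0.0, -1.497]
force: [1.1, 4.2, 1.8]
width: 0.0266
gripper_force: 17.0
```

```bash
python3 -m crank '[[[0.2,0,0,0],[0.4,0,0,0],[0.6,0,0,0],[0.8,0,0,0],[1,0,0,0],[1.1,0,0,0],[1.2,0,0,0],[1.2,0,0,0]]]'
```

```text
t: 7.92
eef_pos: [0.5427, -0.0177, 0.0567]
ee_rot: [-3.141, -0.0, -1.496]
force: [1.4, 1.1, 4.0]
width: 0.0269
gripper_force: 17.0
```

```bash
python3 -m crank '[[[0.08,0,0,0],[0.16,0,0,0],[0.16,0,0,0]]]'; python3 -m crank '[[[0.08,0,0,0],[0.12,0,0,0],[0.12,0,0,0]]]'
```

```text
t: 8.3
eef_pos: [0.543, -0.0215, 0.0567]
ee_rot: [-3.141, -0.0, -1.497]
force: [1.1, 4.4, 4.3]
width: 0.0268
gripper_force: 17.0
t: 8.68
eef_pos: [0.5431, -0.0228, 0.0566]
ee_rot: [-3.141, 0.002, -1.496]
force: [-1.7, 15.4, 6.6]
width: 0.0269
gripper_force: 17.0
```

```bash
python3 - <<'E'
from h import *
for n,u0,v0,w,hh in(("top",225,240,170,75),):
    im,d=arm.grab_frame(n);cv2.imwrite(f"pics/{n}e.png",cv2.resize(im[v0:v0+hh,u0:u0+w,::-1],None,fx=4.5,fy=4.5,interpolation=cv2.INTER_CUBIC))
E
```

```text
(no output)
```

View pics/tope.png

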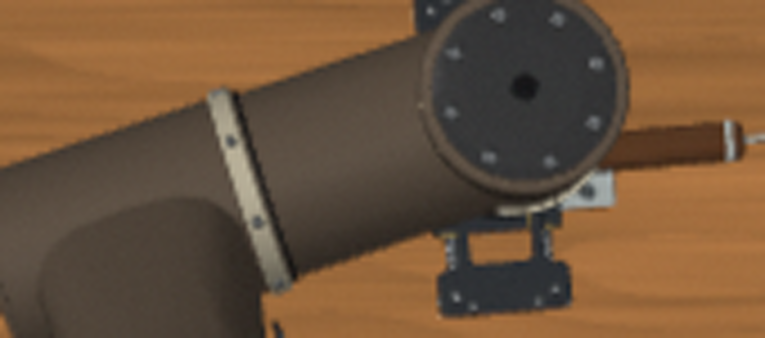

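The handle end is now at column 740 (u≈389, previously 356.6), a shift of about 91 mm. With the solid stop felt at 15 N, that means the rod is fully out. I'll back off the play and lift.

```bash
python3 -m crank '[[[-0.08,0,0,0],[-0.16,0,0,0],[-0.16,0,0,0],[-0.16,0,-0.1,0],[-0.16,0,-0.3,0],[-0.16,0,-0.6,0],[-0.16,0,-1,0],[-0.16,0,-1.4,0],[-0.16,0,-1.8,0],[-0.16,0,-2.2,0],[-0.16,0,-2.6,0],[-0.16,0,-3,0]]]' 1 18; python3 -m crank '[[[0,0,-0.4,0],[0,0,-0.8,0],[0,0,-1.2,0],[0,0,-1.4,0],[0,0,-1.5,0],[0,0,-1.5,0],[0,0,-1.5,0],[0,0,-1.5,0]]]'
python3 - <<'E'
from h import *
for n in("side","top"):
    im,d=arm.grab_frame(n)
    r=(arm.trace("fork",n) or [None])[0]
    if r is None: continue
    X,_=pts(n,r["mask"],d);X=X[(X[:,2]>.1)&(abs(X[:,0]-.535)<.06)]
    for y in np.arange(-.2,.3,.03):
        b=X[abs(X[:,1]-y)<.015]
        if len(b)>2: print(n,round(y,2),len(b),np.round(np.median(b,axis=0),3))
    if n=="side": cv2.imwrite("pics/sidef.png",cv2.resize(im[130:280,230:390,::-1],None,fx=4,fy=4))
    print(X[:,1].min(),X[:,1].max())
E
```

```text
t: 10.22
eef_pos: [0.5427, -0.0204, 0.1322]
ee_rot: [-3.142, 0.0, -1.497]
force: [-0.5, 0.5, -2.6]
width: 0.0267
gripper_force: 18.0
t: 11.22
eef_pos: [0.5426, -0.0204, 0.1687]
ee_rot: [3.141, -0.0, -1.497]
force: [-0.2, 0.7, -2.5]
width: 0.0266
gripper_force: 18.0
side -0.05 4 [ 0.548 -0.038  0.201]
side -0.02 35 [ 0.542 -0.013  0.201]
side 0.01 66 [0.536 0.009 0.196]
side 0.04 20 [0.536 0.039 0.191]
side 0.07 17 [0.534 0.072 0.191]
side 0.1 20 [0.531 0.1   0.191]
side 0.13 19 [0.529 0.127 0.191]
side 0.16 37 [0.528 0.158 0.191]
side 0.19 4 [0.538 0.202 0.191]
side 0.22 19 [0.535 0.221 0.191]
side 0.25 20 [0.534 0.246 0.19 ]
-0.04147716405967577 0.25659094762634976
top -0.2 3 [ 0.553 -0.186  0.178]
top -0.17 83 [ 0.552 -0.167  0.199]
top -0.14 113 [ 0.55  -0.141  0.199]
top -0.11 105 [ 0.547 -0.11   0.199]
top -0.08 14 [ 0.539 -0.091  0.199]
top -0.05 3 [ 0.513 -0.056  0.605]
-0.18852837929225877 -0.05366284199214447
```

View pics/sidef.png

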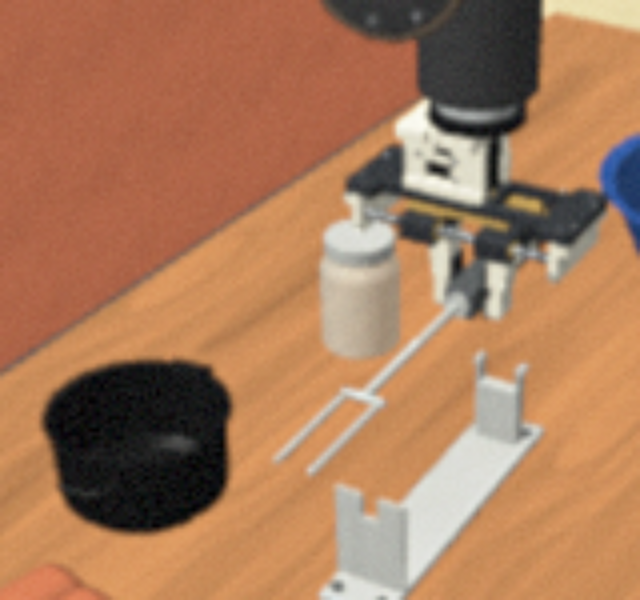

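The fork hangs level and clear of the rack, with its cross bar at about (362,397) and the housing between the pads at (470,290). From handle end to tine tips it measures about 435 mm, which matches fully extended.

```bash
python3 -c "
from station import arm
print(arm.job_done())"
```

```text
the job is handed in; nothing more can be done
None
```

I've handed in the job with the fork held level and still in the gripper. It is out to the second stop at about 435 mm long, with the housing and cross bar about 190 mm above the counter and clear of the rack. The grip was 18 N, and no verdict was shown at hand-in.

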